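# Fit the adjustable wrench to the tank lid's gland nut and tighten it

## Task

On the bar stands a round steel tank lid with a brass hexagon nut, and a blue-handled adjustable wrench lies around that nut with its jaws too wide. Roll the wrench's brass thumb wheel until the jaws just fit the nut, then swing the handle to tighten the nut clockwise (seen from above) by about an eighth of a turn. Leave the wrench lying on the nut, turn the nut only with the wrench, and do not disturb the wine glass on the robot's right.

Things in the scene. Friction and masses are not known exactly. Their poses are not given: they have to be found in the camera images.
- wheel (a point): Top of the brass thumb wheel (worm) of the loose 0.6 kg wrench lying on the lid. x along the handle away from the jaws, y towards the sliding jaw, z up. Wheel 22 mm in diameter, 22 mm long, axle along y; this point is 72 mm above the table, 10 mm above the steel head (x -36 to 30, y -31 to 19 mm). The nut's middle belongs at x = -58 mm.
- handle (a point): Middle of the overhanging part of the wrench's straight blue handle, 178 mm from the nut's axis when fitted, 54 mm above the table, nothing below; axes as wheel. Bar 24 mm wide (y), 13 mm high, running from 93 mm towards the jaws to 72 mm beyond. With the jaws fitted, pushing it sideways towards -y (clockwise from above, a few N) turns wrench and nut.
- jaw (a joint): How far the sliding jaw has closed, in m: 38 mm apart at 0, closer by this value, fitting the nut at about 0.008; starts -0.002 to 0.0015. Dragging a fingertip over the wheel's top towards the jaws (-x), pressed about 3 mm down (the lid yields), closes it about 1.4 mm per 10 mm of contact (several strokes needed; it slips harmlessly once the jaws grip); dragging the other way opens it.
- nut_top (a point): Centre of the top of the brass hexagon nut: 30 mm across flats, 18 mm high, its top 63 mm above the table, z up. It sits in the middle of the fixed round steel lid, which rests on a rubber seal (pressed down it gives up to 6 mm, about 3 N to start and then 1.5 N/mm), 230 mm in diameter (seal 242 mm; clamps on the robot's side reach 135 mm from the middle) and 45 mm high.
- nut (a joint): Angle by which the nut has been tightened, in rad, growing clockwise seen from above, about 0 at the start; it stays where it is left.
- glass1_mid (a point): Bystander: 80 mm up the axis of a standing wine glass, 165 mm tall, 76 mm wide, on the robot's right. Leave it alone.

How it is judged (in metres and radians):
On the way, in this order (a step that is already met when the one before it is completed fails the run):
1. the jaws are closed to within 3 mm of fitting, around the nut, before the nut has been turned more than 12 degrees (value of joint jaw above 0.005 m and horizontal distance between wheel and nut_top between 0.046 and 0.07 m and value of joint nut below 0.21 rad), for 0.2 s.
2. the nut has been tightened by at least 29 degrees (value of joint nut above 0.5 rad), for 0.1 s.
At the end, for the whole second after the job is handed in: The nut has been tightened by 29 to 63 degrees (about an eighth of a turn), the jaws are still closed to within 4 mm of the nut, and the wrench lies flat on the lid (within 10 degrees) with the nut between its jaws (thumb wheel 58 mm from the nut's axis, within 12 mm), at rest (value of joint nut between 0.5 and 1.1 rad and value of joint jaw above 0.004 m and horizontal distance between wheel and nut_top between 0.046 and 0.07 m and height (world z) of wheel below 0.085 m and angle between wheel's own z axis and vertical below 0.17 rad and velocity of joint nut below 0.1 rad/s); the robot touches nothing.
It fails at once if the fingers push the nut itself (contact force between the fingers and nut above 3 N).
It fails at once if the wine glass on the robot's right is moved by more than 30 mm (distance of glass1_mid from where it was at the start of the episode above 0.03 m).
It also fails if it takes over 58 s, if anything falls off the work surface, if the arm or the gripper's body presses on something with over 40 N, if the wrist force passes 120 N, or if a joint passes its speed limit or range.

## Robot

A 6-joint arm with a two-finger parallel gripper is mounted at the origin on the work surface. World frame = base frame: x ahead of the robot, y to its left, z up, the work surface at z = 0. Lengths are in mm, angles in rad, forces in N, time in s.
With the tool pointing down it reaches from about 275 to 850 mm from the base axis. Payload 19 kg.
Tool frame: the origin (TCP) lies at the very end of the fingers, on their centre line; the grasp point (between the pads) lies 19 mm behind it; x points along the fingers, z is the direction in which the jaws open and shut, and the axes are right-handed (so a half turn about x gives the same grasp; the last joint's range is limited). The gripper opens to 85 mm and grips with 20 to 120 N. Pads are 22 mm wide; open, the fingers measure 114 mm over their backs; the gripper's body (76 mm by 85 mm) begins 54 mm behind the grasp point. The pads swing forward as they close: fully open they stand 13 mm farther back than shut.
Start: joints at [1.07, 0.15, 1.437, -0, 1.554, -0.134], TCP at [206.214, 536.718, 231.267] pointing down, gripper open.
Joint ranges: [-2.8, 2.8], [-0.68, 2.1], [0.12, 2.68], [-1.39, 4.53], [0.16, 2.79], [-2.81, 2.81]. Speed limits (rad/s): [1.89, 1.89, 2.22, 3.01, 3.01, 3.01].

## Interface

Orientations are given as a unit quaternion [w, x, y, z].
In Python, from cell import env gives the robot as it stands.
- The arm moves only by the tool move_arm, never from a script. Its arguments are lists of equal length, an entry for each row: "grip": the opening, from 0 (shut) to 1 (fully open); "xyz": the shift along the tool's x, y, z in m, a list of three; "angular": the turn, a rotation vector about the tool's x, y, z in rad, a list of three. In form: {"grip": [grip, ...], "xyz": [[dx, dy, dz], ...], "angular": [[ax, ay, az], ...]}. A call has 1 to 12 rows; each row is the pose to reach, as a shift and turn from the pose commanded when the call began, along the tool's axes at that moment; what a row does not reach only later rows make up. A row lasts 1/10 s, in which the tool goes at most 50 mm and 8.59 degrees, less where a joint would pass 70% of its speed; a pose out of reach is approached as far as the arm can. A call with a gripper value outside its range is refused whole. The fingers move at their own pace and stop on an object; "newtons" is the grip in N (left out, the last holds). Time passes only in rows, so rows that repeat a pose let the fingers close. It gives the time, the measured TCP pose, the force and the opening at its end, in the units of the state.
- env.sense(): the state, without advancing time (a new reading comes with each control period).
- env.camera(name): name is "scene" or "top"; returns the picture (420x560x3 uint8, red, green, blue); there is no depth.
- env.calibration(name): a dict with "fx", "fy", "cx", "cy" (pixels), "rvec" (rotation vector, rad) and "tvec" (3), from world to camera coordinates, as OpenCV has them. Camera axes: x right, y down, z forward; pixel columns grow to the right and rows downward; lengths in mm; the calibration is good to about 2 mm. A picture is of the moment at which its call begins. calibration takes no time and is no camera call.
- env.job_done(): hands the job in, once; it reports no verdict.
The state is a dict: "clock": time; "joint_positions": joint angles; "qvel": joint speeds; "effort": joint torques, N m; "eef_pos": TCP position; "orientation": TCP orientation; "force": force on the tool from outside, world axes, zero at the start; "ft_torque": the same for the moment, N m; "opening": opening from 0.0 (shut) to 1.0 (fully open).
Only numpy, scipy, OpenCV 4.12 (cv2) and the standard library are available. Lean on these libraries where they do the work, as an engineer would, in place of code of your own. Each camera call takes 0.05 s, during which the arm holds its last target. There are 200 camera calls.

## Working session

There is one attempt and no reset: what is moved stays moved. The work goes in short steps, Python scripts to look and compute and a tool call to move; the robot and the scene stay as the last step left them, time stands still between calls to the robot, and variables do not carry over. Pictures are saved under pics/ and viewed, about 8 in all and at most 12, crops included, and the job is handed in when it is done.

Besides the shell and the picture viewer there is one more tool, called after "Emit:" by a JSON object that holds its "method" and its "body". move_arm: Moves the arm, as the interface text tells. Its arguments: {"type":"object","properties":{"grip":{"type":"array"},"xyz":{"type":"array"},"angular":{"type":"array"},"newtons":{"type":"number"}},"required":["grip","xyz","angular"]}

```bash
mkdir -p pics; ls; python3 - <<'E'
from cell import env
import cv2
for n in ("scene","top"):
    cv2.imwrite(f"pics/{n}0.png",env.camera(n)[:,:,::-1]); print(n,env.calibration(n))
print(env.sense())
E
```

```text
pics
scene {'fx': 489.737426818741, 'fy': 489.737426818741, 'cx': 275.58020285157687, 'cy': 212.40651521030838, 'rvec': array([ 1.749309  ,  1.50988387, -0.74761587]), 'tvec': array([  59.03404795, -221.24014775, 1457.20674104])}
top {'fx': 410.66629837096025, 'fy': 410.66629837096025, 'cx': 278.66803388153306, 'cy': 211.7777061591413, 'rvec': array([ 2.15843197, -2.14164539,  0.1164511 ]), 'tvec': array([-126.0087801 ,  550.45073746,  914.86220144])}
{'clock': 0.1, 'joint_positions': array([ 1.06997684e+00,  1.50933009e-01,  1.43792324e+00,  5.72091569e-06,
        1.55379806e+00, -1.33989928e-01]), 'qvel': array([-1.75128587e-03, -1.58093710e-03, -9.60527908e-04,  1.32264533e-03,
       -1.34811059e-05, -6.20149401e-04]), 'effort': array([ 5.18153582e-03, -7.14378333e+01, -5.71798146e+01, -1.97334693e-04,
        6.88290282e-03,  1.07481169e-04]), 'eef_pos': array([206.13885391, 536.55646003, 230.75930009]), 'orientation': array([ 0.58247141, -0.40058667,  0.58314321,  0.40025164]), 'force': array([-0.78279895, -0.2581369 , -0.10077237]), 'ft_torque': array([ 0.00538993, -0.02568112, -0.03006811]), 'opening': 1.001313410996113}
```

View pics/top0.png

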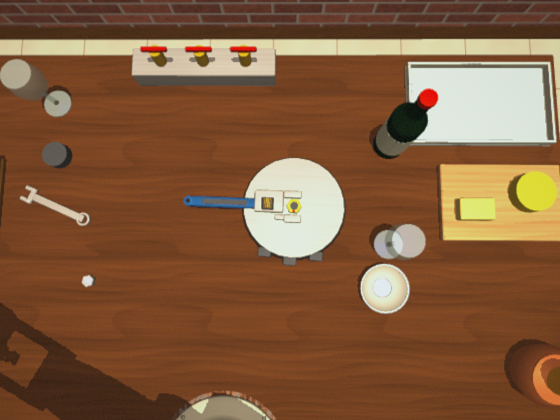

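View pics/scene0.png

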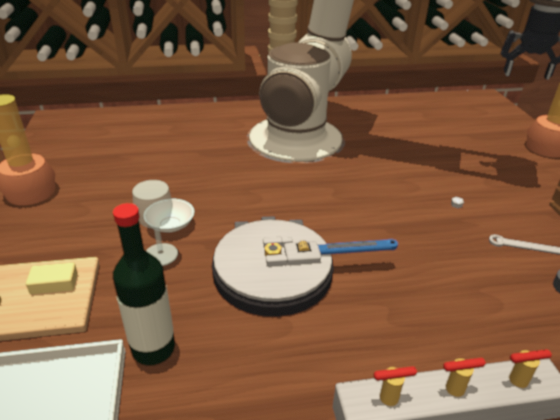

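```bash
cat > h.py <<'E'
from cell import env
import cv2, numpy as np
from scipy.spatial.transform import Rotation as R
def px2w(n,u,v,z):
    c=env.calibration(n); Rm=cv2.Rodrigues(c['rvec'])[0]; t=c['tvec']
    d=Rm.T@np.array([(u-c['cx'])/c['fx'],(v-c['cy'])/c['fy'],1]); o=-Rm.T@t
    return o+d*(z-o[2])/d[2]
def w2px(n,p):
    c=env.calibration(n); K=np.array([[c['fx'],0,c['cx']],[0,c['fy'],c['cy']],[0,0,1]])
    return cv2.projectPoints(np.float64([p]),c['rvec'],c['tvec'],K,None)[0].ravel()
def crop(n,name,u0,v0,w,h,s):
    im=env.camera(n); cv2.imwrite('pics/'+name,cv2.resize(im[v0:v0+h,u0:u0+w,::-1],None,fx=s,fy=s,interpolation=cv2.INTER_CUBIC)); return im
def tool():
    q=env.sense()['orientation']; return R.from_quat(np.r_[q[1:],q[0]]).as_matrix()
E
python3 - <<'E'
from h import *
im=crop('top','c1.png',180,150,175,130,4.5)
print(tool().round(3))
hsv=cv2.cvtColor(im,cv2.COLOR_RGB2HSV)
def blob(lo,hi,box):
    u0,v0,w,h=box; m=cv2.inRange(hsv[v0:v0+h,u0:u0+w],lo,hi); ys,xs=np.nonzero(m); return xs+u0,ys+v0
x,y=blob((100,120,60),(125,255,255),(170,180,90,40))
print('blue',x.min(),x.max(),np.polyfit(x,y,1))
for b in [(258,192,18,24),(282,192,25,28)]:
    x,y=blob((15,100,60),(35,255,255),b); print('brass',x.mean(),y.mean(),x.min(),x.max(),y.min(),y.max())
E
```

```text
[[-0.    -0.933  0.359]
 [-0.001  0.359  0.933]
 [-1.     0.    -0.001]]
blue 184 253 [4.17612867e-02 1.93143814e+02]
brass 267.06451612903226 202.67741935483872 263 271 198 208
brass 293.5855855855856 205.45045045045046 287 300 199 212
```

View pics/c1.png

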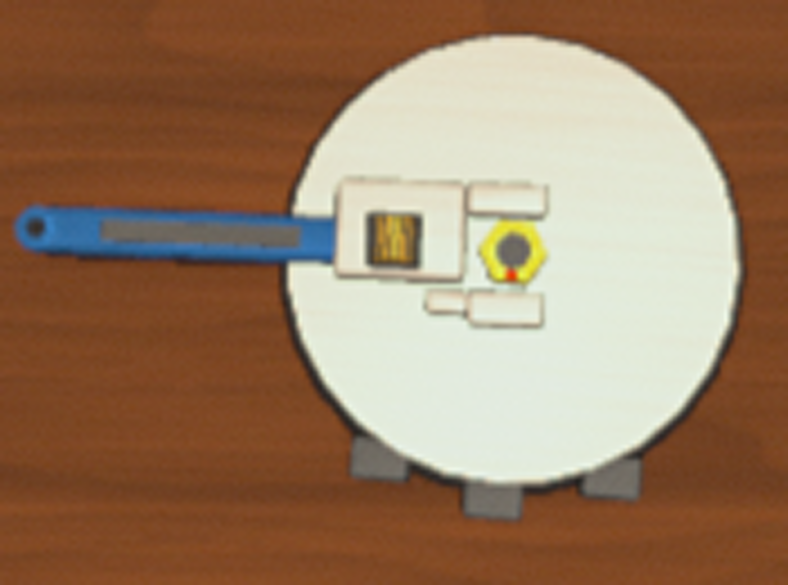

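```bash
python3 - <<'E'
from h import *
f=lambda x,y:(x/4.5+180-.4,y/4.5+150-.4)
w=px2w('top',*f(394,239),68); n=px2w('top',*f(513,250),63); 
h1=px2w('top',*f(40,228),58);h2=px2w('top',*f(330,240),58)
lid=px2w('top',*f(516,261),45)
for k,p in dict(w=w,n=n,h1=h1,h2=h2,lid=lid,glass=px2w('top',388,245,0)).items(): print(k,p.round(1))
print(np.linalg.norm((w-n)[:2])); d=(h1-h2)[:2];d/=np.linalg.norm(d);print(d)
E
```

```text
w [567.3 -96.4  68. ]
n [ 562.9 -155.5   63. ]
h1 [573.2  82.2  58. ]
h2 [568.  -63.9  58. ]
lid [ 559.8 -157.4   45. ]
glass [ 478.4 -379.5    0. ]
59.24102595834171
[0.03519502 0.99938046]
```

Emit:
{"method": "move_arm", "body": {"grip": [0,0,0,0,0,0,0,0,0,0,0,0], "xyz": [[0,-0.56,-0.449],[0,-0.56,-0.449],[0,-0.56,-0.449],[0,-0.56,-0.449],[0,-0.56,-0.449],[0,-0.56,-0.449],[0,-0.56,-0.449],[0,-0.56,-0.449],[0,-0.56,-0.449],[0,-0.56,-0.449],[0,-0.56,-0.449],[0,-0.56,-0.449]], "angular": [[-0.314,0,0],[-0.314,0,0],[-0.314,0,0],[-0.314,0,0],[-0.314,0,0],[-0.314,0,0],[-0.314,0,0],[-0.314,0,0],[-0.314,0,0],[-0.314,0,0],[-0.314,0,0],[-0.314,0,0]]}}

```text
clock: 1.35
eef_pos: [504.6, 24.4, 231.3]
orientation: [0.513, -0.487, 0.513, 0.487]
force: [1.2, 0.5, -0.0]
opening: -0.0
```

Emit:
{"method": "move_arm", "body": {"grip": [0,0,0,0,0,0,0], "xyz": [[0.03,-0.0685,-0.105],[0.1,-0.0685,-0.105],[0.131,-0.0685,-0.105],[0.131,-0.0685,-0.105],[0.131,-0.0685,-0.105],[0.131,-0.0685,-0.105],[0.131,-0.0685,-0.105]], "angular": [[0,0,0],[0,0,0],[0,0,0],[0,0,0],[0,0,0],[0,0,0],[0,0,0]]}}

```text
clock: 2.05
eef_pos: [567.4, -81.6, 102.0]
orientation: [0.513, -0.487, 0.513, 0.486]
force: [0.3, -0.2, 0.4]
opening: 0.0
```

```bash
python3 - <<'E'
from h import *
s=env.sense();print(s['eef_pos'],s['force'],tool().round(3))
crop('scene','s2.png',200,190,210,120,3.8)
for p in ([567,-96,72],[562,-156,63],s['eef_pos']): print(w2px('scene',np.array(p,float)),(w2px('scene',np.array(p,float))-[200,190])*3.8)
E
```

```text
[567.3633318  -81.59842741 101.99307826] [ 0.29892017 -0.24992624  0.38061134] [[ 0.002 -0.999  0.052]
 [-0.001  0.052  0.999]
 [-1.    -0.002 -0.   ]]
[302.97342748 243.26939982] [391.29902444 202.42371933]
[271.9601315  247.86099657] [273.44849968 219.87178697]
[311.19891896 230.63578493] [422.55589204 154.41598274]
```

View pics/s2.png

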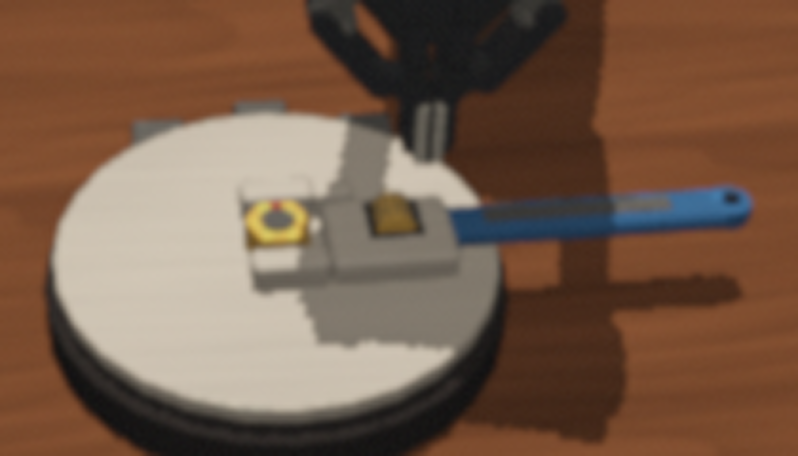

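Emit:
{"method": "move_arm", "body": {"grip": [0,0,0,0,0], "xyz": [[0.02,0,-0.004],[0.028,0,-0.004],[0.031,0,-0.004],[0.033,0,-0.004],[0.033,0,-0.006]], "angular": [[0,0,0],[0,0,0],[0,0,0],[0,0,0],[0,0,0]]}}

```text
clock: 2.6
eef_pos: [566.7, -87.3, 68.3]
orientation: [0.513, -0.487, 0.513, 0.487]
force: [-2.8, 3.9, 7.1]
opening: 0.002
```

Emit:
{"method": "move_arm", "body": {"grip": [0,0,0,0,0,0], "xyz": [[0,0,-0.005],[0,0,-0.01],[0,0,-0.015],[0,0,-0.019],[0,0,-0.022],[0,0,-0.022]], "angular": [[0,0,0],[0,0,0],[0,0,0],[0,0,0],[0,0,0],[0,0,0]]}}

```text
clock: 3.2
eef_pos: [565.6, -110.1, 67.9]
orientation: [0.513, -0.487, 0.513, 0.486]
force: [0.9, -1.0, 0.4]
opening: -0.0
```

Emit:
{"method": "move_arm", "body": {"grip": [0,0,0,0,0,0], "xyz": [[-0.03,0,0],[-0.15,0,0.05],[-0.15,0.0,0.12],[-0.15,0.0,0.15],[-0.15,0.0,0.15],[-0.15,0.0,0.15]], "angular": [[0,0,0],[0,0,0],[0,0,0],[0,0,0],[0,0,0],[0,0,0]]}}

```text
clock: 3.8
eef_pos: [574.0, 44.5, 220.8]
orientation: [0.513, -0.489, 0.511, 0.487]
force: [0.6, -0.2, -0.4]
opening: -0.003
```

```bash
python3 - <<'E'
from h import *
s=env.sense();print(s['eef_pos'])
crop('top','c2.png',180,150,175,130,4.5)
E
```

```text
[573.99226722  44.53878428 220.77357944]
```

View pics/c2.png

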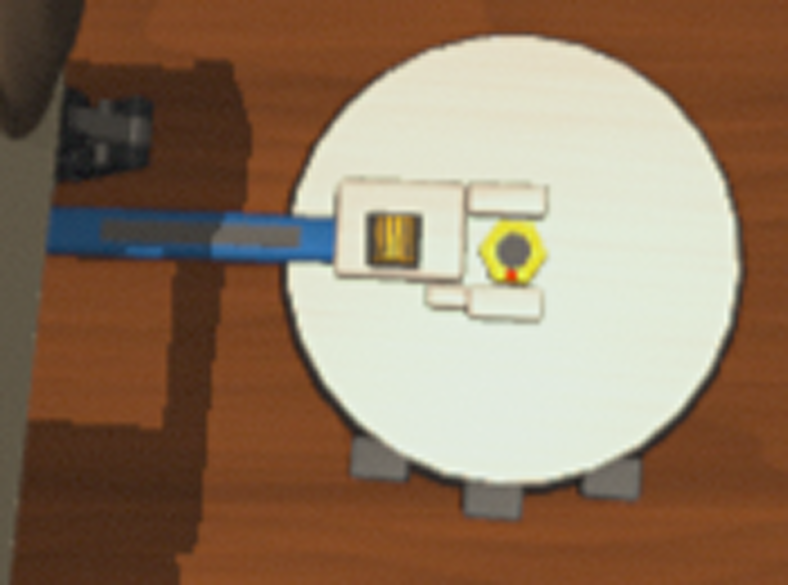

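Emit:
{"method": "move_arm", "body": {"grip": [0,0,0,0,0,0,0,0], "xyz": [[0.04,0,-0.05],[0.08,0,-0.09],[0.12,0,-0.122],[0.13,0,-0.122],[0.13,0,-0.122],[0.13,0,-0.122],[0.142,0,-0.122],[0.142,0,-0.122]], "angular": [[0,0,0],[0,0,0],[0,0,0],[0,0,0],[0,0,0],[0,0,0],[0,0,0],[0,0,0]]}}

```text
clock: 4.65
eef_pos: [566.8, -81.3, 74.9]
orientation: [0.513, -0.487, 0.513, 0.487]
force: [-0.9, -0.0, -0.7]
opening: 0.001
```

Emit:
{"method": "move_arm", "body": {"grip": [0,0,0,0,0,0,0,0,0,0,0,0], "xyz": [[0.004,0,0],[0.007,0,-0.001],[0.007,0,-0.006],[0.007,0,-0.011],[0.007,0,-0.016],[0.007,0,-0.021],[0.007,0,-0.026],[0.007,0,-0.029],[-0.02,0,-0.029],[-0.02,0,0],[-0.006,0,0],[0,0,0]], "angular": [[0,0,0],[0,0,0],[0,0,0],[0,0,0],[0,0,0],[0,0,0],[0,0,0],[0,0,0],[0,0,0],[0,0,0],[0,0,0],[0,0,0]]}}

```text
clock: 5.85
eef_pos: [566.3, -81.6, 74.0]
orientation: [0.512, -0.487, 0.513, 0.487]
force: [-0.4, 0.4, -0.7]
opening: 0.002
```

Emit:
{"method": "move_arm", "body": {"grip": [0,0,0,0,0,0,0,0,0,0,0,0], "xyz": [[0.004,0,0],[0.007,0,-0.001],[0.007,0,-0.006],[0.007,0,-0.011],[0.007,0,-0.016],[0.007,0,-0.021],[0.007,0,-0.026],[0.007,0,-0.029],[-0.02,0,-0.029],[-0.02,0,0],[-0.006,0,0],[0,0,0]], "angular": [[0,0,0],[0,0,0],[0,0,0],[0,0,0],[0,0,0],[0,0,0],[0,0,0],[0,0,0],[0,0,0],[0,0,0],[0,0,0],[0,0,0]]}}

```text
clock: 7.05
eef_pos: [566.4, -82.0, 73.9]
orientation: [0.513, -0.486, 0.513, 0.487]
force: [-0.2, -0.3, -0.6]
opening: 0.001
```

Emit:
{"method": "move_arm", "body": {"grip": [0,0,0,0,0,0], "xyz": [[-0.03,0,0],[-0.15,0,0.03],[-0.15,0.0,0.08],[-0.15,0.0,0.12],[-0.15,0.0,0.12],[-0.15,0.0,0.12]], "angular": [[0,0,0],[0,0,0],[0,0,0],[0,0,0],[0,0,0],[0,0,0]]}}

```text
clock: 7.65
eef_pos: [573.8, 40.0, 226.8]
orientation: [0.513, -0.488, 0.512, 0.487]
force: [1.1, -0.0, -0.3]
opening: 0.0
```

```bash
python3 - <<'E'
from h import *
s=env.sense();print(s['eef_pos'])
crop('top','c3.png',240,180,90,65,8.5)
E
```

```text
[573.84249591  40.00834017 226.80876998]
```

View pics/c3.png

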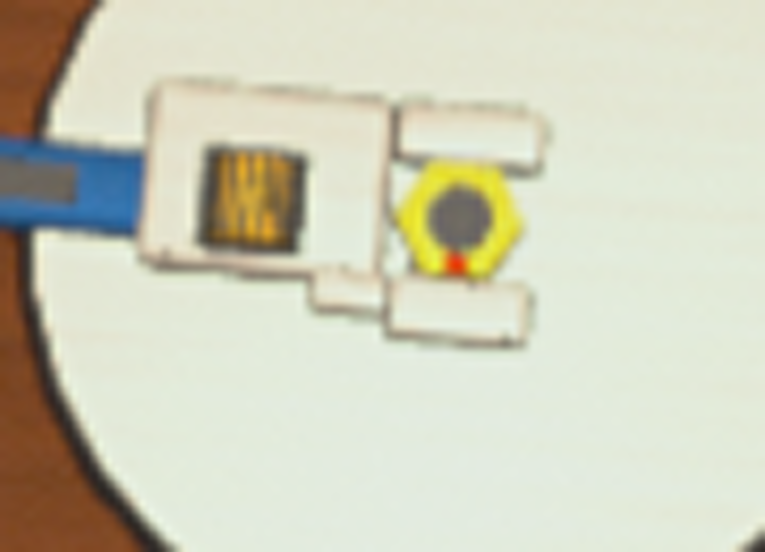

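Emit:
{"method": "move_arm", "body": {"grip": [0,0,0,0,0,0,0,0], "xyz": [[0.04,0,-0.05],[0.08,0,-0.09],[0.12,0,-0.122],[0.13,0,-0.124],[0.14,0,-0.124],[0.15,0,-0.124],[0.15,0,-0.124],[0.15,0,-0.124]], "angular": [[0,0,0],[0,0,0],[0,0,0],[0,0,0],[0,0,0],[0,0,0],[0,0,0],[0,0,0]]}}

```text
clock: 8.5
eef_pos: [567.1, -85.5, 76.2]
orientation: [0.513, -0.487, 0.513, 0.487]
force: [0.5, -0.3, -0.3]
opening: 0.0
```

Emit:
{"method": "move_arm", "body": {"grip": [0,0,0,0,0,0,0,0,0,0,0,0], "xyz": [[0.004,0,0],[0.007,0,-0.001],[0.007,0,-0.006],[0.007,0,-0.011],[0.007,0,-0.016],[0.007,0,-0.021],[0.007,0,-0.026],[0.007,0,-0.029],[-0.02,0,-0.029],[-0.02,0,0],[-0.006,0,0],[0,0,0]], "angular": [[0,0,0],[0,0,0],[0,0,0],[0,0,0],[0,0,0],[0,0,0],[0,0,0],[0,0,0],[0,0,0],[0,0,0],[0,0,0],[0,0,0]]}}

```text
clock: 9.7
eef_pos: [566.1, -85.6, 74.0]
orientation: [0.512, -0.487, 0.513, 0.487]
force: [-0.5, -1.0, 0.2]
opening: -0.002
```

Emit:
{"method": "move_arm", "body": {"grip": [0,0,0,0,0,0,0,0], "xyz": [[0.004,0,0],[0.007,0,-0.001],[0.007,0,-0.006],[0.007,0,-0.011],[0.007,0,-0.016],[0.007,0,-0.021],[0.007,0,-0.026],[0.007,0,-0.031]], "angular": [[0,0,0],[0,0,0],[0,0,0],[0,0,0],[0,0,0],[0,0,0],[0,0,0],[0,0,0]]}}

```text
clock: 10.5
eef_pos: [565.1, -117.7, 68.4]
orientation: [0.513, -0.487, 0.513, 0.486]
force: [0.2, -0.6, -0.7]
opening: -0.003
```

Emit:
{"method": "move_arm", "body": {"grip": [0,0,0,0,0,0,0,0], "xyz": [[-0.03,0,0],[-0.15,0,0.03],[-0.15,0.0,0.08],[-0.15,0.03,0.12],[-0.15,0.07,0.16],[-0.15,0.09,0.2],[-0.15,0.09,0.2],[-0.15,0.09,0.2]], "angular": [[0,0,0],[0,0,0],[0,0,0],[0,0,0],[0,0,0],[0,0,0],[0,0,0],[0,0,0]]}}

```text
clock: 11.3
eef_pos: [484.3, 90.1, 219.1]
orientation: [0.513, -0.488, 0.512, 0.487]
force: [0.8, -0.4, -0.2]
opening: 0.003
```

```bash
python3 - <<'E'
from h import *
s=env.sense();print(s['eef_pos'],tool().round(3))
crop('top','c4.png',180,160,160,90,5)
E
```

```text
[484.26866468  90.08857443 219.08934482] [[ 0.001 -0.999  0.05 ]
 [ 0.     0.05   0.999]
 [-1.    -0.001  0.001]]
```

View pics/c4.png

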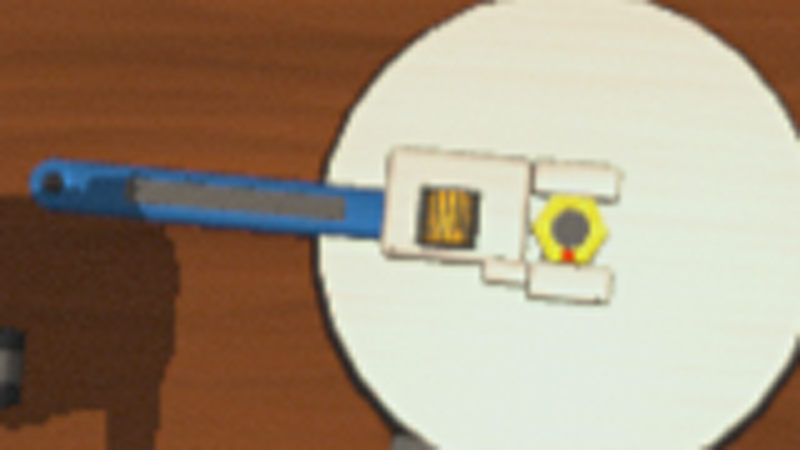

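Emit:
{"method": "move_arm", "body": {"grip": [0,0,0,0,0,0,0,0], "xyz": [[0.03,-0.02,-0.03],[0.07,-0.051,-0.0625],[0.11,-0.051,-0.0625],[0.15,-0.051,-0.0625],[0.176,-0.051,-0.0625],[0.176,-0.051,-0.0625],[0.176,-0.051,-0.0625],[0.176,-0.051,-0.0625]], "angular": [[0,0,0],[0.035,0,0],[0.035,0,0],[0.035,0,0],[0.035,0,0],[0.035,0,0],[0.035,0,0],[0.035,0,0]]}}

```text
clock: 12.15
eef_pos: [534.4, 21.9, 44.1]
orientation: [0.522, -0.478, 0.521, 0.477]
force: [0.4, 0.1, -0.8]
opening: 0.004
```

```bash
cat > arc.py <<'E'
from h import *
import sys
phis=[float(a) for a in sys.argv[1:]]
s=env.sense();T=tool();p=s['eef_pos'];print(p,s['force'],T.round(3))
h0=np.arctan2(T[0,2],T[1,2]);print('tool phi',h0)
for f in phis:
    q=np.array([562.5,-156,42])+178*np.array([np.sin(f),np.cos(f),0])+23*np.array([-np.cos(f),np.sin(f),0])
    print(f,(T.T@(q-p)/1000).round(4),round(f-h0,3))
E
python3 arc.py 0.085 0.15 0.2 0.25 0.3 0.35 0.4 0.45 .5 .55 .6 .65 .7 .75 .8 .85 .9 .95
python3 - <<'E'
from h import *
crop('top','c5.png',160,130,200,140,4)
E
```

```text
[534.43001646  21.89300592  44.06933188] [ 0.35825668  0.13655672 -0.83286559] [[ 0.002 -0.996  0.088]
 [-0.     0.088  0.996]
 [-1.    -0.002 -0.   ]]
tool phi 0.08816067225530072
0.085 [ 0.0021 -0.0201  0.0032] -0.003
0.15 [ 0.0021 -0.0317  0.0044] 0.062
0.2 [ 0.0022 -0.0406  0.0047] 0.112
0.25 [ 0.0022 -0.0496  0.0046] 0.162
0.3 [ 0.0022 -0.0586  0.0041] 0.212
0.35 [ 0.0022 -0.0675  0.0032] 0.262
0.4 [ 0.0022 -0.0763  0.0017] 0.312
0.45 [ 0.0023 -0.0851 -0.0001] 0.362
0.5 [ 0.0023 -0.0938 -0.0024] 0.412
0.55 [ 0.0023 -0.1023 -0.0051] 0.462
0.6 [ 0.0023 -0.1107 -0.0083] 0.512
0.65 [ 0.0024 -0.119  -0.0118] 0.562
0.7 [ 0.0024 -0.127  -0.0158] 0.612
0.75 [ 0.0024 -0.1349 -0.0202] 0.662
0.8 [ 0.0024 -0.1425 -0.0249] 0.712
0.85 [ 0.0024 -0.1498 -0.0301] 0.762
0.9 [ 0.0024 -0.1569 -0.0355] 0.812
0.95 [ 0.0025 -0.1638 -0.0414] 0.862
```

View pics/c5.png

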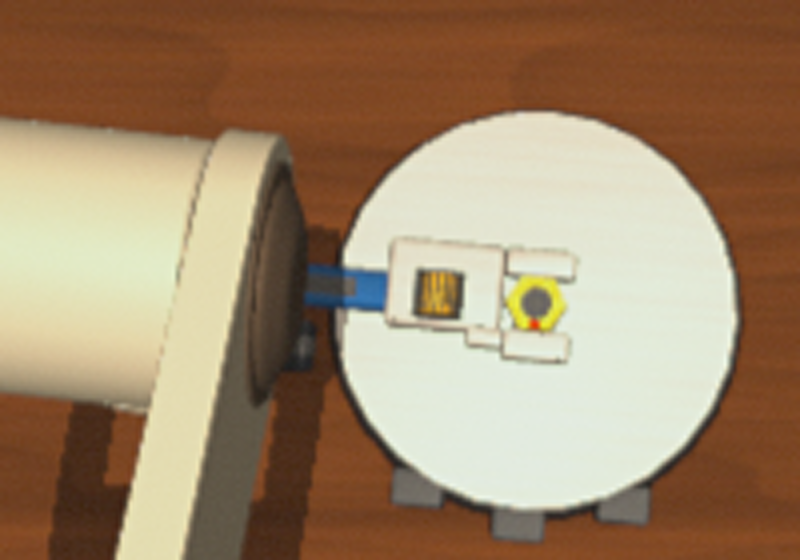

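Emit:
{"method": "move_arm", "body": {"grip": [0,0,0,0,0,0,0,0,0,0,0,0], "xyz": [[0.002,-0.01,0.003],[0.002,-0.016,0.003],[0.002,-0.02,0.003],[0.002,-0.026,0.004],[0.002,-0.032,0.0044],[0.002,-0.0406,0.0047],[0.002,-0.0496,0.0046],[0.002,-0.0586,0.0041],[0.002,-0.0675,0.0032],[0.002,-0.0763,0.0017],[0.002,-0.0851,-0.0001],[0.002,-0.0938,-0.0024]], "angular": [[0,0,0],[0,0,0],[0,0,0],[0.03,0,0],[0.062,0,0],[0.112,0,0],[0.162,0,0],[0.212,0,0],[0.262,0,0],[0.312,0,0],[0.362,0,0],[0.412,0,0]]}}

```text
clock: 13.4
eef_pos: [626.8, 12.0, 40.3]
orientation: [0.608, -0.36, 0.609, 0.361]
force: [-4.2, 1.4, 2.9]
opening: 0.003
```

```bash
python3 arc.py 0.5 0.55 .6 .65 .7 .75 .8 .85 .9 .95
python3 - <<'E'
from h import *
crop('top','c6.png',160,130,200,140,4)
E
```

```text
[626.84309416  12.01710121  40.31544968] [-4.24179026  1.43829142  2.86039742] [[-0.001 -0.877  0.481]
 [ 0.     0.481  0.877]
 [-1.     0.001 -0.   ]]
tool phi 0.5015304785185876
0.5 [-0.0017 -0.0011 -0.0003] -0.002
0.55 [-0.0017 -0.01    0.0006] 0.048
0.6 [-0.0017 -0.019   0.0011] 0.098
0.65 [-0.0017 -0.0279  0.0012] 0.148
0.7 [-0.0017 -0.0369  0.0008] 0.198
0.75 [-0.0017 -0.0458 -0.0001] 0.248
0.8 [-0.0017 -0.0547 -0.0014] 0.298
0.85 [-0.0017 -0.0635 -0.0031] 0.348
0.9 [-0.0018 -0.0722 -0.0053] 0.398
0.95 [-0.0018 -0.0808 -0.0079] 0.448
```

View pics/c6.png

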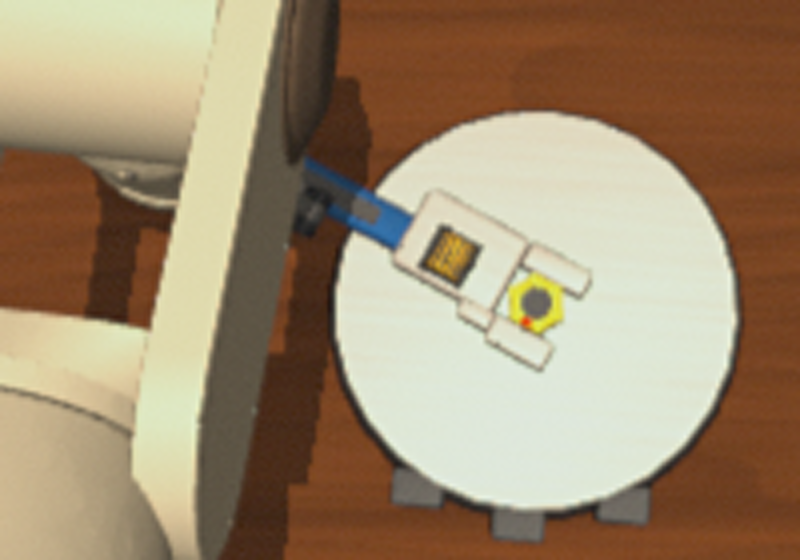

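Emit:
{"method": "move_arm", "body": {"grip": [0,0,0,0,0,0,0,0,0,0,0,0], "xyz": [[-0.0017,-0.01,0.0006],[-0.0017,-0.019,0.0011],[-0.0017,-0.0279,0.0012],[-0.0017,-0.0369,0.0008],[-0.0017,-0.0458,-0.0001],[-0.0017,-0.0547,-0.0014],[-0.0017,-0.0635,-0.0031],[-0.0017,-0.0695,-0.0045],[-0.0017,-0.0722,-0.0053],[-0.0017,-0.0722,-0.0053],[-0.0017,-0.067,-0.0053],[-0.0017,-0.04,0.01]], "angular": [[0.048,0,0],[0.098,0,0],[0.148,0,0],[0.198,0,0],[0.248,0,0],[0.298,0,0],[0.348,0,0],[0.38,0,0],[0.398,0,0],[0.398,0,0],[0.398,0,0],[0.398,0,0]]}}

```text
clock: 14.65
eef_pos: [666.8, -0.1, 41.9]
orientation: [0.668, -0.233, 0.667, 0.233]
force: [0.3, 0.7, -0.7]
opening: 0.003
```

Emit:
{"method": "move_arm", "body": {"grip": [0,0,0,0,0,0,0,0,0], "xyz": [[0,0.02,0.02],[-0.04,0.06,0.04],[-0.09,0.1,0.08],[-0.14,0.14,0.12],[-0.18,0.15,0.16],[-0.18,0.15,0.2],[-0.18,0.15,0.2],[-0.18,0.15,0.2],[-0.18,0.15,0.2]], "angular": [[0,0,0],[0,0,0],[0,0,0],[0,0,0],[0,0,0],[0,0,0],[0,0,0],[0,0,0],[0,0,0]]}}

```text
clock: 15.55
eef_pos: [729.2, 244.3, 221.6]
orientation: [0.667, -0.234, 0.667, 0.234]
force: [0.9, 0.0, -1.6]
opening: -0.0
```

```bash
python3 - <<'E'
from h import *
s=env.sense();print(s['eef_pos'],s['force'],s['clock'])
a=crop('top','x.png',200,120,160,140,5); 
b=env.camera('scene')
cv2.imwrite('pics/c7.png',np.hstack([cv2.resize(a[140:245,230:350,::-1],(480,420)),cv2.resize(b[205:310,200:280,::-1],(320,420))]))
E
```

```text
[729.22337224 244.30427348 221.56342428] [ 0.91484518  0.04527662 -1.5531177 ] 15.55
```

View pics/c7.png

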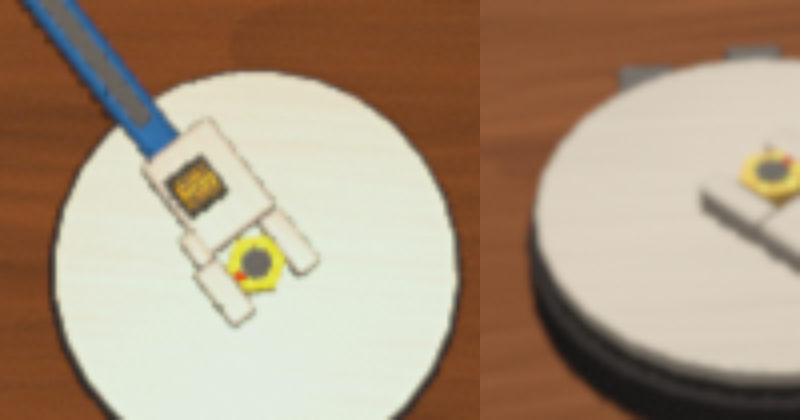

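```bash
python3 -c "
from cell import env
print(env.job_done())"
```

```text
the job is handed in; nothing more can be done
None
```

I closed the jaws onto the nut, tightened it by about 0.8 rad (roughly 45°), and handed the job in at about 15.6 s. `job_done` reports no verdict, so everything below comes from my own pictures.

- **Jaws:** I made five strokes over the thumb wheel. In the pictures both jaws sit against the nut's flats. I estimated the fit by eye, because the joint value can't be read.
- **Nut:** I pushed the handle clockwise along an arc with the shut fingers, at about 4 N. In the last picture the nut's red mark has turned about 0.82–0.85 rad and the handle about 0.78 rad. That is a small disagreement, and both lie within 0.5–1.1 rad.
- **Wrench:** It lies on the lid with the nut between its jaws. The wheel is about 55 mm from the nut's axis, slightly closer than the nominal 58 mm because the strokes pushed the wrench in a few millimetres.
- **Arm and glass:** The arm is clear, with the fingers 220 mm up. I kept well away from the wine glass, but did not re-measure its position at the end.

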